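# Tester from its fitted case to the charging dock

### The arm

A 6-joint arm with a two-finger parallel gripper is mounted at the origin on a cart in front of the work surface, level with it; the furniture and walls round the work are solid. World frame = base frame: x ahead of the robot, y to its left, z up, the work surface at z = 0. Lengths are in m, angles in rad, forces in N, time in s.
With the tool pointing down it reaches from about 0.3 to 0.875 m from the base axis. Payload 6.4 kg.
Tool frame: the origin (TCP) lies midway between the tips of the shut fingers; the grasp point (between the pads) lies 19 mm behind it; z points along the fingers, y is the line along which they close (so a half turn about z gives the same grasp; the last joint's range is limited). The gripper opens to 85 mm and grips with 20 to 120 N. Pads are 22 mm wide; open, the fingers measure 114 mm over their backs; the gripper's body (76 mm by 85 mm) begins 54 mm behind the grasp point. The pads swing forward as they close: fully open they stand 13 mm farther back than shut.
Start: joints at [0.936, 0.181, 1.607, -0, 1.354, -0.206], TCP at [0.239, 0.523, 0.231] pointing down, gripper open.
Joint ranges: [-2.99, 2.99], [-0.89, 2.07], [0.3, 2.58], [-1.14, 4.28], [0, 2.63], [-3.12, 3.12]. Speed limits (rad/s): [2.57, 2.57, 3.01, 3.14, 3.14, 3.14].

### API

Orientations are given as a unit quaternion [w, x, y, z].
In Python, from bench import ctrl gives the robot as it stands. The module is installed in compiled form; this text tells all that it offers.
- The arm moves only by the tool move_arm, never from a script. Its argument "plan" is one flat list of numbers, 6 for each row, row after row: the shift along the world's x, y, z in units of 50 mm (1.0 is 50 mm), then the turn, a rotation vector about the world's x, y, z in rad. A call has 1 to 10 rows; each row is the pose to reach, as a shift and turn from the pose commanded when the call began; what a row does not reach only later rows make up. A row lasts 1/8 s, in which the tool goes at most 62.5 mm and 10.7 degrees, less where a joint would pass 70% of its speed; a pose out of reach is approached as far as the arm can. A call with a gripper value outside its range is refused whole. "grip" is the finger opening in mm, from 0 to 85.4, set as the call begins (left out, the last holds). The fingers move at their own pace and stop on an object; the grip force is fixed at half the most. Time passes only in rows, so rows that repeat a pose let the fingers close. It gives the time, the measured TCP pose, the force, the opening and the grip force at its end, in the units of the state.
- ctrl.get_obs(): the state, without advancing time (a new reading comes with each control period).
- ctrl.camera(name): name is "side" or "top"; returns a dict with "pixels" (384x512x3 uint8, red, green, blue), "fx", "fy", "cx", "cy" (pixels), "origin" and "attitude" of the camera in the world. Camera axes: x right, y down, z forward; pixel columns grow to the right and rows downward; lengths in m; the calibration is good to about 2 mm. A picture is of the moment at which its call begins. There is no depth.
- ctrl.hand_in(): hands the job in; it is judged then, once.
The state is a dict: "time_s": time; "q": joint angles; "dq": joint speeds; "joint_efforts": joint torques, N m; "eef_pos": TCP position; "eef_rot": TCP orientation; "wrist_force": force on the tool from outside, world axes, zero at the start; "torque": the same for the moment, N m; "opening": opening from 0.0 (shut) to 1.0 (fully open); "grasp_force": force on a finger pad.
Only numpy, scipy, OpenCV 4.12 (cv2) and the standard library are available. Lean on these libraries where they do the work, as an engineer would, in place of code of your own. Each camera call takes 0.05 s, during which the arm holds its last target. There are 200 camera calls.

### The job

Put the hand-held insulation tester on its sloping charging dock. It lies flush in its fitted carrying case, where there is no room for fingers: gently press down its head end, over the recess under that end, until the tester tips and stays tipped with its handle standing up, then take it by the handle and lift it out. Lay it on the dock face up with the handle end down, flat on the seat between the side ribs and fully home against the stop lip, let go of it, and leave the torch and the roll of tape near by where they are.

Things in the scene. Friction and masses are not known exactly. Their poses are not given: they have to be found in the camera images.
- tester_centre (a point): Centre (half-way up) of the loose tester: 150 mm long, 28 high, 0.24 kg. x axis from handle end to head end, z out of its flat face (up as it lies), 14 mm above this point. Handle: black, 50 mm wide, x -75 to -5 mm, ridges on its face. Head: grey, 60 mm wide, x -6 to +67 mm, three keys and a dark window; black nose sloping down to x +75 mm. Centre of mass 10 mm towards the head.
- tester_head (a point): The place to press: on the tester's face between window and nose, in its middle line, 58 mm from the centre towards the head and 14 mm above it. Pressed here, the face goes down about 25 mm and forward (towards the nose) about 8 mm until the underside meets the ramp; a few newtons are enough. Axes as tester_centre.
- tester_handle (a point): Middle of the handle's width and thickness, 50 mm from the tester's centre towards the handle end; the face is 14 mm above it. Once the tester stands tipped, a grip across the 50 mm width here, tool square to the tester's face, clears the tray if the fingertips go no deeper than about 18 mm below the face. Axes as tester_centre.
- pocket_middle (a point): Middle of the pocket, at the height of the tray's level top (63 mm above the desk). x axis to the pocket's head end, where a thumb scoop 44 mm wide, 17.5 long leaves room in front of the nose; y to the front. Fixed black case 208 x 142 mm, 66 high, grey tray; lid laid back behind it, lower. The tester has 1.5 mm play, face 1 mm below the tray's top. Behind it a compartment with a torch, hardly higher than the tray.
- tipping_edge (a point): Middle of the edge across the pocket about which the tester tips: on the pocket floor, 29 mm below the tray's top, 14 mm from pocket_middle towards the head end. From here the floor falls as a ramp at 29 degrees (0.5 rad). On the ramp the tester stays tipped by its weight, head down, handle up; let go at less than about 20 degrees it falls back flush. Axes as pocket_middle.
- dock_home (a point): Where tester_centre lies when home on the fixed dock (161 x 86 mm, black, grey seat): x up the 30 degree slope, y across, z square to the seat; the tester's axes lie along these. The seat is 14 mm below. Stop lip 44 mm wide, 18 high, its face 75 mm down the slope. Ribs beside the head (x 10 to 57 mm): 14 mm high, inner faces at y +-33; beside the handle (x -75 to -43): 8 mm high, at y +-28.
- dock_home_handle (a point): Where tester_handle lies when the tester is home on the dock: 50 mm down the slope from dock_home, same axes.
- torch: Black torch, 116 x 30 x 30 mm, lying loose in the compartment of the case; origin at the middle of its underside. To be left there.
- tape_red: Small roll of tape, 53 mm across and 18 mm high, loose on the desk between case and dock; origin at the middle of its underside. To be left alone.
- case: The fixed carrying case; origin on the desk under its middle, x axis as pocket_middle.
- tester: The tester; origin at the middle of its underside, axes as tester_centre.

How it is judged:
On the way:
1. the tester is tipped up in its pocket: its face leans more than 20 degrees, its head still down in the case (angle between tester_centre's own z axis and vertical above 0.35 rad and z of tester_head in the frame of pocket_middle below -0.008 m and horizontal distance between tester_centre and pocket_middle below 0.03 m and z of tester_handle in the frame of pocket_middle above -0.005 m), for 0.2 s.
At the end, for the whole second after the job is handed in: The tester lies at rest and released on the dock, face up, handle end down against the lip: its centre and its handle within 6 mm of their home places, its face within 4 degrees of square to the seat (distance between tester_centre and dock_home below 0.006 m and distance between tester_handle and dock_home_handle below 0.006 m and angle between the z axis of tester_centre and the z axis of dock_home, either way round below 0.07 rad and angle between tester_centre's own z axis and vertical below 0.7 rad and linear speed of tester below 0.02 m/s and contact force between tester and the fingers below 0.1 N); the robot touches nothing.
It fails at once if a bystander (torch or roll of tape) is shifted by more than 20 mm (distance of any of torch, tape_red from where it was at the start of the episode above 0.02 m).
It fails at once if the tester is forced against its case with more than 60 N (contact force between tester and case above 60 N).
It also fails if it takes over 45 s, if anything falls off the work surface, if the arm or the gripper's body presses on something with over 40 N, if the wrist force passes 120 N, or if a joint passes its speed limit or range.

## Working session

There is one attempt and no reset: what is moved stays moved. The work goes in short steps, Python scripts to look and compute and a tool call to move; the robot and the scene stay as the last step left them, time stands still between calls to the robot, and variables do not carry over. Pictures are saved under pics/ and viewed, at most 10 in all, crops included, and the job is handed in when it is done.

Besides the shell and the picture viewer there is one more tool, called after "Call:" as name(argument=value, ...) on one line, values as JSON. move_arm: Moves the arm, as the interface text tells. Its arguments: {"type":"object","properties":{"plan":{"type":"array"},"grip":{"type":"number"}},"required":["plan"]}

```bash
mkdir -p pics
cat > h.py <<'E'
import numpy as np, cv2
from bench import ctrl
from scipy.spatial.transform import Rotation as R
def rot(a):
    a=np.array(a,float)
    return a if a.shape==(3,3) else R.from_quat(a[[1,2,3,0]]).as_matrix()
def ray(c,u,v):
    d=rot(c["attitude"])@np.array([(u-c["cx"])/c["fx"],(v-c["cy"])/c["fy"],1.]); return np.array(c["origin"]),d/np.linalg.norm(d)
def onz(c,u,v,z):
    o,d=ray(c,u,v); return o+d*(z-o[2])/d[2]
def proj(c,p):
    q=rot(c["attitude"]).T@(np.array(p)-c["origin"]); return np.array([c["cx"]+c["fx"]*q[0]/q[2],c["cy"]+c["fy"]*q[1]/q[2]])
def tri(c1,p1,c2,p2):
    o1,d1=ray(c1,*p1);o2,d2=ray(c2,*p2)
    s=np.linalg.lstsq(np.c_[d1,-d2],o2-o1,rcond=None)[0]
    a,b=o1+s[0]*d1,o2+s[1]*d2
    return (a+b)/2,np.linalg.norm(a-b)
def snap(n,f):
    c=ctrl.camera(n); cv2.imwrite(f"pics/{f}.png",c["pixels"][:,:,::-1]); np.save(f"pics/{f}.npy",c,allow_pickle=True); return c
def load(f): return np.load(f"pics/{f}.npy",allow_pickle=True).item()
E
python3 - <<'E'
from h import *
a=snap("side","s0");b=snap("top","t0")
im=[cv2.resize(c["pixels"],(800,600),interpolation=cv2.INTER_CUBIC)[:,:,::-1] for c in (a,b)]
cv2.imwrite("pics/s0b.png",im[0]);cv2.imwrite("pics/t0b.png",im[1])
for c in (a,b): print({k:np.round(c[k],3).tolist() for k in c if k!="pixels"})
print(ctrl.get_obs()["eef_rot"],ctrl.get_obs()["time_s"])
E
```

```text
{'fx': 348.784, 'fy': 348.784, 'cx': 255.096, 'cy': 187.054, 'origin': [0.815, 0.414, 0.807], 'attitude': [-0.089, 0.301, 0.904, -0.289]}
{'fx': 389.365, 'fy': 389.365, 'cx': 256.308, 'cy': 189.678, 'origin': [0.381, 0.014, 0.925], 'attitude': [0.054, -0.701, 0.708, -0.064]}
[-3.26996218e-04  2.12750246e-01  9.77106277e-01 -7.41796775e-04] 0.1
```

View pics/s0b.png

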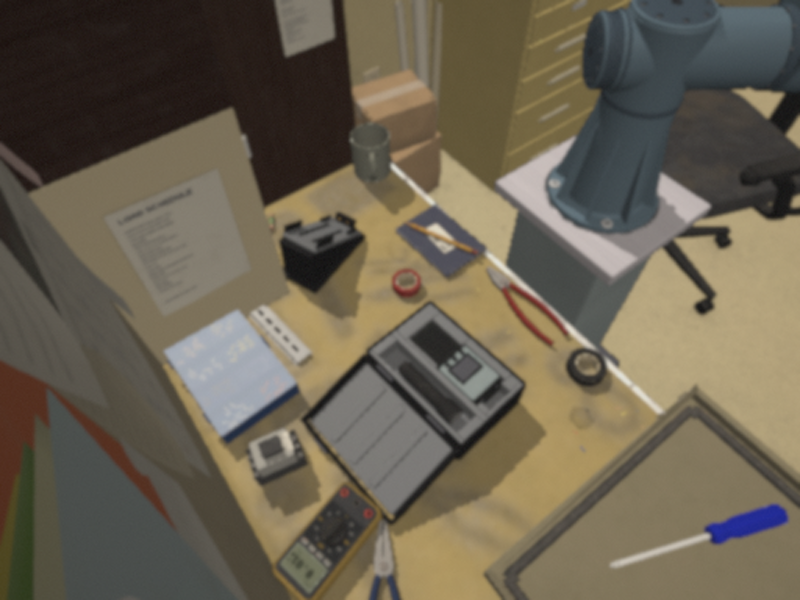

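View pics/t0b.png

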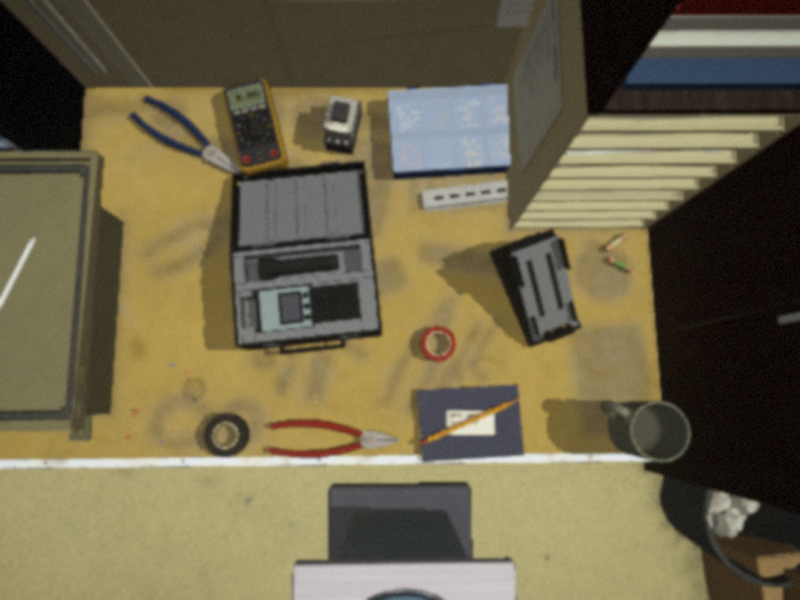

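The side view shows the case at about (440,380), tester head at (475,370), handle at (435,335) and dock at (320,245), all in 800x600 pixels. The top view has the tester at (310,307), its head on the left towards world +y. The dock is at (540,290) and the red tape at (438,343). Next I'll enlarge both for corner picking.

Run:
```python
from h import *
a=load("s0")["pixels"];b=load("t0")["pixels"]
def crop(i,x,y,w,h):
    o=cv2.resize(i[y:y+h,x:x+w],(400,300),interpolation=cv2.INTER_CUBIC)[:,:,::-1]
    o=np.clip(o.astype(float)*1.5+15,0,255).astype(np.uint8)
    for k in range(0,w,10): cv2.line(o,(int(k*400/w),0),(int(k*400/w),8 if k%50 else 16),(0,255,255),1)
    for k in range(0,h,10): cv2.line(o,(0,int(k*300/h)),(8,int(k*300/h)),(0,255,255),1)
    return o
m=np.vstack([np.hstack([crop(a,230,190,120,90),crop(a,170,120,80,60)]),np.hstack([crop(b,145,145,104,78),crop(b,300,140,104,78)])])
cv2.imwrite("pics/m0.png",m)
```

```text
(no output)
```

View pics/m0.png

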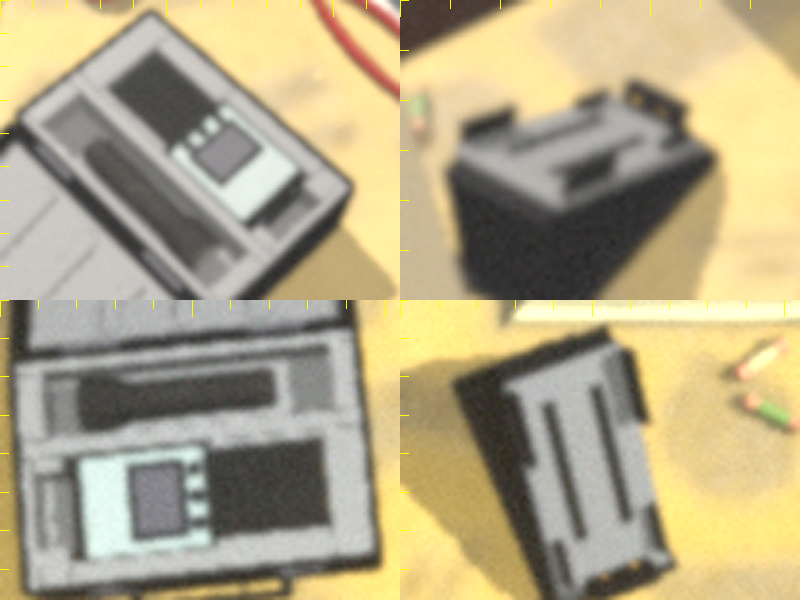

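The montage shows the tester's grey head corners clearly in both views. The dock's seat has two slots, its lip is at the robot end, and its high edge is away from the robot. I'll triangulate these now.

```bash
cat > m1.py <<'E'
from h import *
S,T=load("s0"),load("t0")
P={ # (montage side px),(montage top px)
'head_handle_front':((228,105),(210,545)),'head_handle_back':((172,150),(205,446)),
'head_nose_back':((245,222),(78,460)),'head_nose_front':((302,175),(85,557)),
'hend_front':((158,50),(330,525)),'hend_back':((112,90),(325,438)),
'case_c1 (front,handle)':((150,12),(380,562)),'case_front_head':((353,187),(25,592))}
s1=lambda p:(230+p[0]/3.3333,190+p[1]/3.3333); t1=lambda p:(145+p[0]/3.846,145+(p[1]-300)/3.846)
s2=lambda p:(170+(p[0]-400)/5,120+p[1]/5); t2=lambda p:(300+(p[0]-400)/3.846,140+(p[1]-300)/3.846)
for k,(a,b) in P.items():
    x,e=tri(S,s1(a),T,t1(b)); print(k,np.round(x*1000),round(e*1000,1), 'top@.062',np.round(onz(T,*t1(b),.062)*1000)[:2],'side',np.round(onz(S,*s1(a),.062)*1000)[:2])
D={'high -y':((458,168),(612,343)),'high +y':((560,208),(505,381)),'low lip?':((716,155),(545,598)),
'slot1 hi':((510,148),(597,388)),'slot1 lo':((603,120),(628,520)),'lip contact1':((637,98),(632,567)),'lip contact2':((662,110),(605,577))}
for k,(a,b) in D.items():
    x,e=tri(S,s2(a),T,t2(b)); print(k,np.round(x*1000),round(e*1000,1))
E
python3 m1.py
```

```text
head_handle_front [485. 130.  57.] 2.1 top@.062 [485. 128.] side [487. 132.]
head_handle_back [543. 134.  59.] 3.9 top@.062 [543. 132.] side [542. 136.]
head_nose_back [536. 207.  57.] 1.4 top@.062 [536. 206.] side [537. 209.]
head_nose_front [479. 203.  53.] 2.6 top@.062 [479. 200.] side [482. 206.]
hend_front [496.  60.  55.] 3.1 top@.062 [496.  59.] side [498.  64.]
hend_back [546.  65.  55.] 7.6 top@.062 [548.  62.] side [547.  71.]
case_c1 (front,handle) [476.  29.  52.] 1.8 top@.062 [474.  30.] side [481.  34.]
case_front_head [459. 234.  60.] 0.2 top@.062 [459. 234.] side [460. 235.]
high -y [ 610. -222.   75.] 2.9
high +y [ 584. -155.   86.] 4.6
low lip? [ 465. -188.   16.] 4.4
slot1 hi [ 582. -210.   83.] 1.7
slot1 lo [ 511. -237.   35.] 2.6
lip contact1 [ 484. -239.   33.] 0.4
lip contact2 [ 477. -222.   34.] 0.5
```

```bash
cat > ov.py <<'E'
from h import *
import sys
x,y,z,yaw=map(float,sys.argv[1:5]); out=sys.argv[5]
S,T=load("s0"),load("t0")
M=(R.from_euler('z',yaw,degrees=True)*R.from_euler('y',-30,degrees=True)).as_matrix(); c=np.array([x,y,z])/1000
W=lambda *p:c+M@(np.array(p)/1000)
segs=[]
for s in(1,-1):
    for a,b,yy,h in((10,57,33,14),(-75,-43,28,8)):
        segs+= [((a,s*yy,-14),(b,s*yy,-14)),((a,s*yy,-14+h),(b,s*yy,-14+h)),((a,s*yy,-14),(a,s*yy,-14+h)),((b,s*yy,-14),(b,s*yy,-14+h))]
segs+=[((-75,-22,-14),(-75,22,-14)),((-75,-22,4),(-75,22,4)),((-75,-22,-14),(-75,-22,4)),((-75,22,-14),(-75,22,4))]
ims=[]
for C,x0,y0 in((S,176,122),(T,310,144)):
    k=6.25; i=cv2.resize(C["pixels"][y0:y0+80,x0:x0+64],(400,500),interpolation=cv2.INTER_CUBIC)[:,:,::-1].copy()
    i=np.clip(i.astype(float)*1.7+15,0,255).astype(np.uint8)
    f=lambda p:tuple(int(v) for v in np.round(((proj(C,W(*p))-[x0,y0])+.5)*k))
    for a,b in segs: cv2.line(i,f(a),f(b),(0,255,0) if a[0]>-74 else (0,0,255),1,cv2.LINE_AA)
    ims.append(i)
cv2.imwrite(f"pics/{out}.png",np.hstack(ims))
E
python3 ov.py 546 -207 69 21 ov0
```

```text
(no output)
```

View pics/ov0.png

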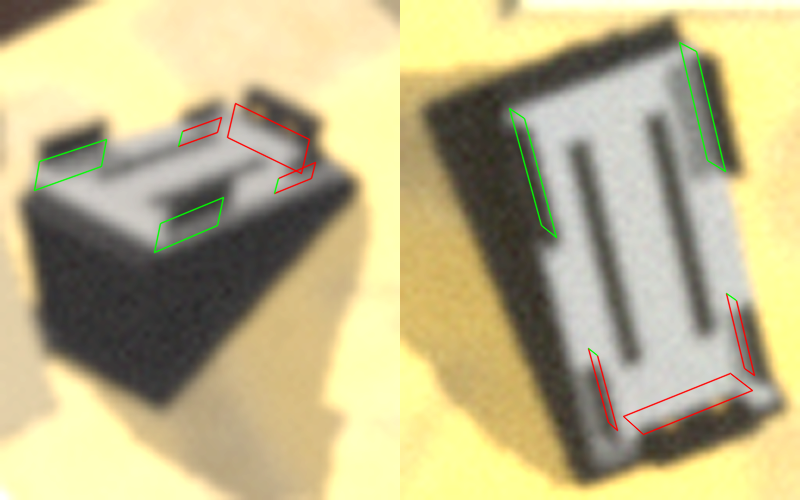

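The overlay needs one common shift: about (+5,-18) display pixels in the side view, and about (+5,+16) in the top view. I'll solve that for a 3D shift.

```bash
python3 - <<'E'
from h import *
S,T=load("s0"),load("t0"); c=np.array([.546,-.207,.069])
J=np.vstack([np.array([(proj(C,c+d)-proj(C,c)) for d in np.eye(3)*.001]).T for C in(S,T)])
for t in([.8,-2.9,.8,2.6],[.8,-2.9,1.2,2.6],[.8,-2.9,.3,2.2]): 
    s,r,*_=np.linalg.lstsq(J,t,rcond=None); print(s.round(1),r)
E
python3 ov.py 539 -210 69.5 21 ov1
```

```text
[-6.3 -0.7  6.6] [0.77247277]
[-6.3 -1.6  5.8] [0.50887181]
[-5.7  0.8  8.3] [0.8096383]
```

View pics/ov1.png

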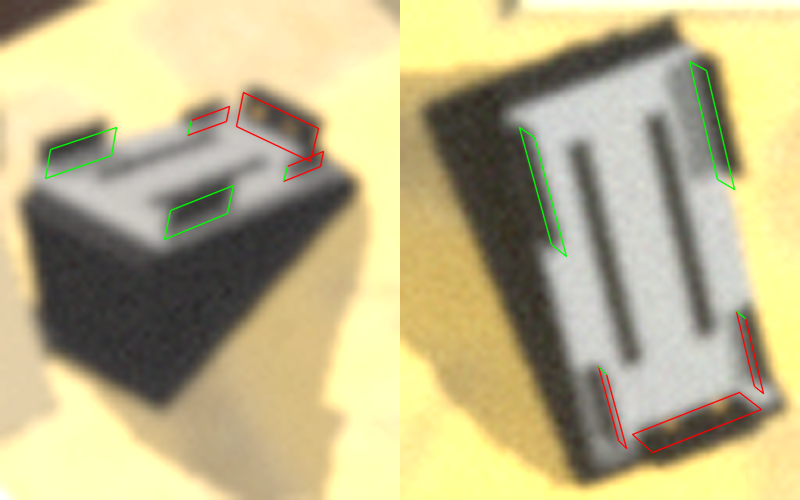

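```bash
python3 - <<'E'
from h import *
S,T=load("s0"),load("t0"); c=np.array([.539,-.210,.0695])
J=np.vstack([np.array([(proj(C,c+d)-proj(C,c)) for d in np.eye(3)*.001]).T for C in(S,T)])
for t in([-1,-1.4,-1.6,-1.4],[-1,-1.4,-1,-1]): 
    s,r,*_=np.linalg.lstsq(J,t,rcond=None); print(s.round(1),r)
# slots midline in top view onto plane of seat
ps=[(310+(216)/6.25,144+131.5/6.25),(310+270/6.25,144+347.5/6.25)]
for yaw in (20,21,22):
  M=(R.from_euler('z',yaw,degrees=True)*R.from_euler('y',-30,degrees=True)).as_matrix()
  for cc in (c,c+[.002,.002,.003]):
   p0=cc+M@[0,0,-.014]
   q=[]
   for p in ps:
    o,d=ray(T,p[0]-.5,p[1]-.5); x=o+d*((p0-o)@M[:,2])/(d@M[:,2]); q.append((M.T@(x-cc)*1000).round(1)[:2])
   print(yaw,q)
E
python3 ov.py 541 -208 72.5 21 ov2
```

```text
[ 2.3  5.3 11.2] [1.12210644]
[1.6 3.6 9.3] [0.99358966]
20 [array([41.8, -0.1]), array([-46.9,  -0.9])]
20 [array([38.6, -0.8]), array([-49.9,  -1.7])]
21 [array([41.8, -0.8]), array([-46.9,  -0.3])]
21 [array([38.6, -1.5]), array([-50. ,  -1.1])]
22 [array([41.8, -1.6]), array([-46.9,   0.2])]
22 [array([38.6, -2.2]), array([-50. ,  -0.4])]
```

View pics/ov2.png

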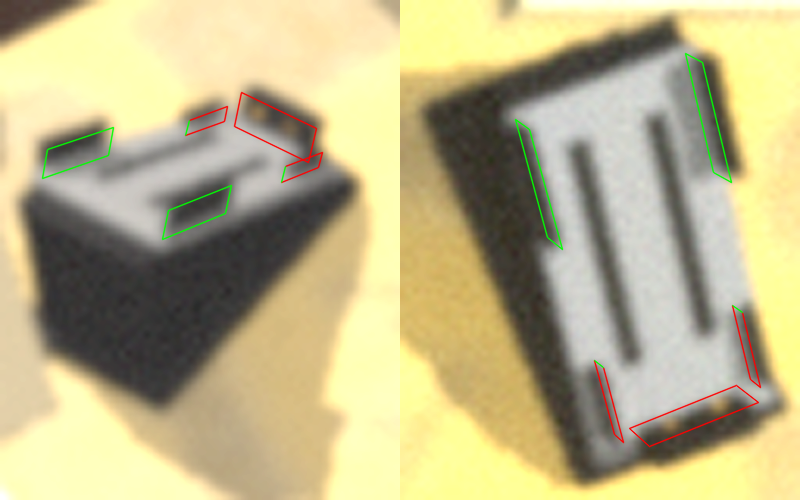

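The fit is good enough: dock home is about (541,-209,75) mm with a yaw of about 20.7°. The tester centre is about (514.5,139.5) with its x axis at about 95.5°. I'll move above the press point with the fingers shut.

Call:
move_arm(plan=[5.4,-6.5,0,0,0,-1.047,5.4,-6.5,0,0,0,-1.047,5.4,-6.5,0,0,0,-1.047,5.4,-6.5,0,0,0,-1.047,5.4,-6.5,0,0,0,-1.047,5.4,-6.5,0,0,0,-1.047,5.4,-6.5,0,0,0,-1.047,5.4,-6.5,-1,0,0,-1.047,5.4,-6.5,-2,0,0,-1.047,5.4,-6.5,-2.6,0,0,-1.047], grip=0)

```text
time_s: 1.35
eef_pos: [0.5072, 0.1973, 0.0982]
eef_rot: [-0.001, 0.673, 0.74, -0.002]
wrist_force: [-0.7, 0.8, 0.4]
opening: 0.001
grasp_force: 0.0
```

Call:
move_arm(plan=[0,0,-0.5,0,0,0,0,0,-0.7,0,0,0,0,0,-0.76,0,0,0,0,0.02,-0.84,0,0,0,0,0.05,-0.92,0,0,0,0,0.07,-1.0,0,0,0,-0.01,0.1,-1.08,0,0,0,-0.01,0.13,-1.16,0,0,0,-0.01,0.15,-1.22,0,0,0,-0.01,0.16,-1.26,0,0,0])

```text
time_s: 2.6
eef_pos: [0.5089, 0.206, 0.0395]
eef_rot: [0.0, 0.673, 0.74, -0.0]
wrist_force: [-8.0, -4.3, 22.8]
opening: 0.002
grasp_force: 9.7
```

Call:
move_arm(plan=[0,-0.02,0.1,0,0,0,0,-0.02,0.3,0,0,0,0,0,1,0,0,0,0,1,2,0,0,0,0,2,2.6,0,0,0,0,2.4,2.8,0,0,0], grip=85)

```text
time_s: 3.35
eef_pos: [0.5096, 0.3289, 0.1819]
eef_rot: [0.001, 0.672, 0.74, 0.003]
wrist_force: [-0.1, -1.0, 0.3]
opening: 0.992
grasp_force: 0.0
```

Run:
```python
from h import *
a=snap("side","s1");b=snap("top","t1")
def crop(i,x,y,w,h):
    o=cv2.resize(i[y:y+h,x:x+w],(400,300),interpolation=cv2.INTER_CUBIC)[:,:,::-1]
    return np.clip(o.astype(float)*1.5+15,0,255).astype(np.uint8)
cv2.imwrite("pics/m1.png",np.hstack([crop(a["pixels"],230,190,120,90),crop(b["pixels"],145,145,104,78)]))
```

```text
(no output)
```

View pics/m1.png

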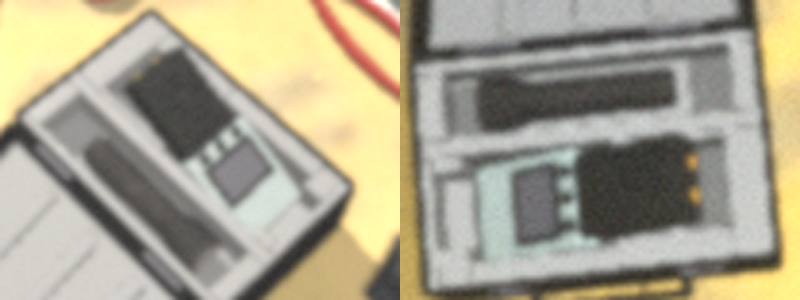

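The tester stays tipped with its handle up, seen in the top crop at x 580–700, y 140–230. I'll check the predicted handle pose against these pictures and work out the grasp.

Run:
```python
from h import *
S,T=load("s1"),load("t1")
psi=np.radians(95.5)
M=(R.from_euler('z',95.5,degrees=True)*R.from_euler('y',.5)).as_matrix()
f=np.array([np.cos(psi),np.sin(psi),0])
pm=np.array([.5145,.1395,.063]); E=pm+.014*f-[0,0,.029]
C=E+M@[-.014,0,.014]; 
for n,p in {'end_face+25':(-75,25,14),'end_face-25':(-75,-25,14),'jct+25':(-6,25,14),'jct-25':(-6,-25,14)}.items():
    w=C+M@(np.array(p)/1000); a=proj(S,w);b=proj(T,w)
    print(n,((a-[230,190]+.5)*3.333).round(),((b-[145,145]+.5)*3.846+[400,0]).round())
H=C+M@[-.05,0,.014-.020]; print("C",C,"tcp",H, "normal",M[:,2])
o=ctrl.get_obs(); print(o["eef_pos"],o["time_s"])
Rt=np.c_[-M[:,0],M[:,1],-M[:,2]]; 
for s in (1,-1):
    Rt=np.c_[-s*M[:,0],s*M[:,1]*1,-M[:,2]]; Rt=np.c_[np.cross(s*M[:,1],-M[:,2]),s*M[:,1],-M[:,2]]
    print((R.from_matrix(Rt)*R.from_matrix(rot(o["eef_rot"])).inv()).as_rotvec().round(3))
print((H+.05*M[:,2]-o["eef_pos"])/.05,(H-o["eef_pos"])/.05)
```

```text
end_face+25 [185.  41.] [678. 221.]
end_face-25 [134.  82.] [670. 133.]
jct+25 [241. 118.] [578. 240.]
jct-25 [192. 160.] [571. 155.]
C [0.51369242 0.14788701 0.05299811] tcp [0.51817376 0.10134658 0.07170389] normal [-0.0459509   0.47721836  0.87758256]
[0.50926254 0.3287093  0.18084129] 3.45
[-0.081  0.77   3.044]
[-0.5   -0.044 -0.003]
[ 0.13227349 -4.07003588 -1.30516529] [ 0.17822439 -4.54725423 -2.18274785]
```

Call:
move_arm(plan=[0.15,-1.2,0,-0.17,-0.015,0,0.15,-2.4,0,-0.35,-0.03,0,0.15,-3.6,-0.6,-0.5,-0.044,0,0.15,-4.05,-1.25,-0.5,-0.044,0,0.15,-4.05,-1.25,-0.5,-0.044,0,0.15,-4.05,-1.25,-0.5,-0.044,0])

```text
time_s: 4.2
eef_pos: [0.5165, 0.1232, 0.1164]
eef_rot: [0.183, 0.652, 0.716, -0.168]
wrist_force: [-0.0, 0.6, 0.1]
opening: 0.998
grasp_force: 0.0
```

Call:
move_arm(plan=[0.02,-0.22,-0.45,0,0,0,0.03,-0.35,-0.7,0,0,0,0.03,-0.44,-0.89,0,0,0,0.03,-0.44,-0.89,0,0,0])

```text
time_s: 4.7
eef_pos: [0.5173, 0.1013, 0.071]
eef_rot: [0.182, 0.652, 0.717, -0.169]
wrist_force: [0.9, -0.5, -0.3]
opening: 0.994
grasp_force: 0.0
```

Call:
move_arm(plan=[0,0,0,0,0,0,0,0,0,0,0,0,0,0,0,0,0,0,0,0,0,0,0,0,0,0,0,0,0,0], grip=30)

```text
time_s: 5.32
eef_pos: [0.5181, 0.1016, 0.0719]
eef_rot: [0.183, 0.652, 0.717, -0.168]
wrist_force: [-0.4, 1.1, 5.3]
opening: 0.567
grasp_force: 66.7
```

Call:
move_arm(plan=[0,0,0.1,0,0,0,0,0,0.3,0,0,0,0,0,0.6,0,0,0,0,0,1.0,0,0,0,0,0,1.6,0,0,0,0,0,2.2,0,0,0,0,0,2.6,0,0,0,0,0,2.6,0,0,0])

```text
time_s: 6.32
eef_pos: [0.5181, 0.1016, 0.2032]
eef_rot: [0.183, 0.652, 0.716, -0.167]
wrist_force: [-0.2, -0.5, -3.1]
opening: 0.569
grasp_force: 66.1
```

Run:
```python
from h import *
a=snap("side","s2");b=snap("top","t2")
o=ctrl.get_obs(); p=o["eef_pos"]; print(p,proj(a,p),proj(b,p))
def crop(C):
    u,v=proj(C,p).astype(int); x,y=max(0,u-50),max(0,v-50)
    print(x,y)
    o=cv2.resize(C["pixels"][y:y+100,x:x+100],(400,400),interpolation=cv2.INTER_CUBIC)[:,:,::-1]
    return np.clip(o.astype(float)*1.5+15,0,255).astype(np.uint8)
cv2.imwrite("pics/m2.png",np.hstack([crop(a),crop(b)]))
```

```text
[0.51679738 0.10134107 0.20056232] [283.76836795 186.53511316] [204.37541821 183.17873837]
233 136
154 133
```

View pics/m2.png

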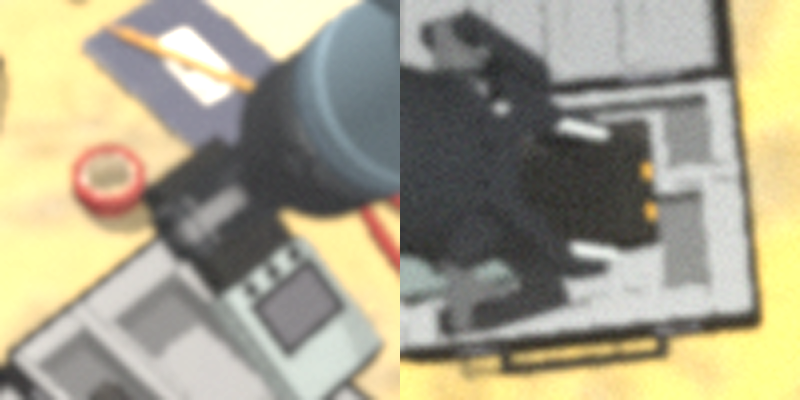

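The side view shows the tester held by its handle, with the head's front corners at about (292,237) and (388,345) in the crop. I'll compare this with predictions for different in-grip tilts.

Run:
```python
from h import *
S,T=load("s2"),load("t2"); o=ctrl.get_obs(); Rt=rot(o["eef_rot"]); tcp=np.array(o["eef_pos"])
# tester x axis: tool x or -x
s=np.sign(Rt[1,0]); 
M0=np.c_[s*Rt[:,0],np.cross(-Rt[:,2],s*Rt[:,0]),-Rt[:,2]]; print(M0.round(3), "tilt",np.degrees(np.arccos(M0[2,2])))
H=tcp+M0@[0,0,.006]
for t in (-.1,0,.1,.2,.35,.5):
    M=M0@R.from_euler('y',t).as_matrix()
    f=lambda *p:((proj(S,H+M@((np.array(p)+[50,0,0])/1000))-[233,136]+.5)*4).round().astype(int).tolist()
    print(t,f(-6,30,14),f(67,30,14),f(-6,-30,14),f(67,-30,14))
    f=lambda *p:((proj(T,H+M@((np.array(p)+[50,0,0])/1000))-[154,133]+.5)*4+[400,0]).round().astype(int).tolist()
    print("   top end",f(-75,25,14),f(-75,-25,14))
```

```text
[[-0.085 -0.996 -0.041]
 [ 0.873 -0.094  0.479]
 [-0.481  0.005  0.877]] tilt 28.756883161800474
-0.1 [312, 227] [401, 337] [231, 294] [322, 407]
   top end [633, 242] [624, 135]
0 [310, 232] [392, 343] [229, 298] [314, 412]
   top end [627, 242] [618, 134]
0.1 [307, 235] [382, 347] [227, 301] [305, 415]
   top end [622, 242] [612, 134]
0.2 [304, 238] [370, 349] [225, 303] [294, 416]
   top end [615, 242] [606, 134]
0.35 [299, 241] [352, 348] [220, 305] [277, 415]
   top end [606, 243] [597, 134]
0.5 [292, 242] [332, 344] [214, 306] [258, 409]
   top end [596, 243] [587, 135]
```

No slip in the grip. Next I'll work out the pre-place pose for the dock.

```bash
cat > tgt.py <<'E'
from h import *
o=ctrl.get_obs(); Rt=rot(o["eef_rot"]); tcp=np.array(o["eef_pos"])
D=(R.from_euler('z',20.7,degrees=True)*R.from_euler('y',-30,degrees=True)).as_matrix(); home=np.array([.541,-.209,.0755])
s=np.sign(Rt[:,0]@D[:,0]) if abs(Rt[:,0]@D[:,0])>.3 else np.sign(Rt[1,0])
s=np.sign(Rt[1,0]) if tcp[1]>0 else s
G=np.c_[s*D[:,0],np.cross(-D[:,2],s*D[:,0]),-D[:,2]]
rv=(R.from_matrix(G)*R.from_matrix(Rt).inv()).as_rotvec()
tcpg=lambda up,n: home+D@np.array([-.05+up,0,-.006+n])
if __name__=="__main__":
    print("tcp",tcp.round(4),"rv",rv.round(3),"t",o["time_s"],"q",np.round(o["q"],2))
    for up,n in((.012,.06),(.012,.02),(.01,.008),(.006,0),(0,0)): print(up,n,((tcpg(up,n)-tcp)/.05).round(2))
    print("D",D.round(3).tolist()); d=D.T@(tcp-tcpg(0,0)); print("tcp rel to home grip, dock axes mm",(d*1000).round(1))
E
python3 tgt.py
```

```text
tcp [0.5168 0.1013 0.2006] rv [ 0.927 -0.584 -1.183] t 6.425 q [ 0.26  0.23  1.7  -0.51  1.34  0.31]
0.012 0.06 [-0.64 -6.63 -1.95]
0.012 0.02 [-0.26 -6.49 -2.64]
0.01 0.008 [-0.18 -6.46 -2.87]
0.006 0 [-0.17 -6.45 -3.05]
0 0 [-0.27 -6.49 -3.11]
D [[0.81, -0.353, -0.468], [0.306, 0.935, -0.177], [0.5, 0.0, 0.866]]
tcp rel to home grip, dock axes mm [187.9 298.9  70.8]
```

Call:
move_arm(plan=[-0.1,-0.6,0.5,0.1,-0.063,-0.128,-0.2,-1.4,0.5,0.2,-0.126,-0.257,-0.3,-2.2,0.5,0.3,-0.19,-0.386,-0.4,-3.0,0.5,0.4,-0.253,-0.514,-0.5,-3.8,0.5,0.5,-0.316,-0.643,-0.6,-4.6,0.4,0.6,-0.38,-0.771,-0.6,-5.4,0.2,0.7,-0.443,-0.9,-0.65,-6.2,0,0.8,-0.506,-1.02,-0.65,-6.6,-0.5,0.9,-0.57,-1.15,-0.65,-6.6,-0.9,0.927,-0.584,-1.183])

```text
time_s: 7.68
eef_pos: [0.483, -0.2299, 0.1533]
eef_rot: [-0.047, 0.951, 0.17, 0.254]
wrist_force: [0.4, 0.6, -2.3]
opening: 0.566
grasp_force: 66.0
```

```bash
python3 tgt.py
```

```text
tcp [ 0.483  -0.2299  0.1533] rv [-0.003 -0.003  0.007] t 7.675 q [-0.98  0.03  2.04  0.6   1.03 -0.07]
0.012 0.06 [ 0.04 -0.01 -1.  ]
0.012 0.02 [ 0.41  0.14 -1.69]
0.01 0.008 [ 0.49  0.17 -1.92]
0.006 0 [ 0.5   0.17 -2.1 ]
0 0 [ 0.41  0.13 -2.16]
D [[0.81, -0.353, -0.468], [0.306, 0.935, -0.177], [0.5, 0.0, 0.866]]
tcp rel to home grip, dock axes mm [ 35.5   1.  104.2]
```

Call:
move_arm(plan=[0.02,0,-0.6,0,0,0,0.04,-0.01,-1.0,0,0,0,0.25,0.06,-1.35,0,0,0,0.37,0.12,-1.6,0,0,0,0.37,0.12,-1.6,0,0,0])

```text
time_s: 8.3
eef_pos: [0.5028, -0.221, 0.0746]
eef_rot: [-0.048, 0.95, 0.173, 0.254]
wrist_force: [-0.6, -0.4, -3.8]
opening: 0.571
grasp_force: 65.9
```

```bash
python3 tgt.py
python3 - <<'E'
from h import *
a=snap("side","s3");b=snap("top","t3")
def crop(C,x,y):
    o=cv2.resize(C["pixels"][y:y+90,x:x+72],(400,500),interpolation=cv2.INTER_CUBIC)[:,:,::-1]
    return np.clip(o.astype(float)*1.7+15,0,255).astype(np.uint8)
cv2.imwrite("pics/m3.png",np.hstack([crop(a,172,100),crop(b,306,136)]))
E
```

```text
tcp [ 0.5028 -0.221   0.0746] rv [-0.002 -0.003 -0.   ] t 8.3 q [-0.93  0.21  2.05  0.69  0.86 -0.17]
0.012 0.06 [-0.36 -0.18  0.57]
0.012 0.02 [ 0.02 -0.04 -0.12]
0.01 0.008 [ 0.1  -0.01 -0.35]
0.006 0 [ 0.11 -0.01 -0.53]
0 0 [ 0.01 -0.04 -0.59]
D [[0.81, -0.353, -0.468], [0.306, 0.935, -0.177], [0.5, 0.0, 0.866]]
tcp rel to home grip, dock axes mm [14.9  2.2 25.2]
```

View pics/m3.png

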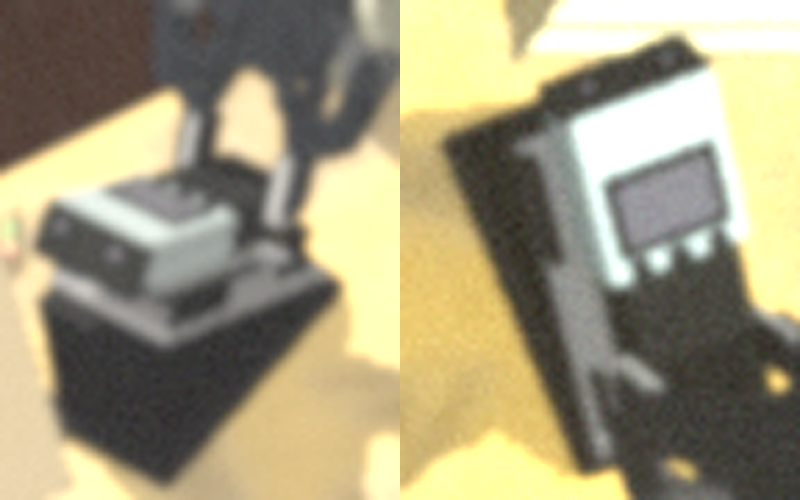

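Run:
```python
from tgt import *
T=load("t3"); d=D.T@(tcp-tcpg(0,0)); k=400/72
for p in((618,290),(572,122),(712,70),(748,238)):
    u,v=306+(p[0]-400)/k-.5,136+p[1]/(500/90)-.5
    r0,dr=ray(T,u,v); P=home+D@[0,0,.014+d[2]]; x=r0+dr*((P-r0)@D[:,2])/(dr@D[:,2]); print((D.T@(x-home)*1000).round(1), "expected x~",d[0]*1000+np.array([-6,67]))
```

```text
[11.1 29.7 40.5] expected x~ [ 9.86336413 82.86336413]
[81.8 30.8 40.5] expected x~ [ 9.86336413 82.86336413]
[ 81.3 -25.7  40.5] expected x~ [ 9.86336413 82.86336413]
[ 11.7 -24.8  40.5] expected x~ [ 9.86336413 82.86336413]
```

Call:
move_arm(plan=[0.06,-0.04,-0.06,0,0,0,0.08,-0.03,-0.18,0,0,0,0.1,-0.02,-0.3,0,0,0,0.105,-0.02,-0.35,0,0,0,0.105,-0.02,-0.35,0,0,0])

```text
time_s: 9.02
eef_pos: [0.5104, -0.2274, 0.0624]
eef_rot: [-0.042, 0.95, 0.173, 0.256]
wrist_force: [-19.1, -2.5, 26.5]
opening: 0.567
grasp_force: 71.6
```

```bash
python3 tgt.py
```

```text
tcp [ 0.5104 -0.2274  0.0624] rv [0.007 0.005 0.002] t 9.025 q [-0.92  0.25  2.03  0.71  0.83 -0.2 ]
0.012 0.06 [-0.51 -0.06  0.82]
0.012 0.02 [-0.13  0.09  0.12]
0.01 0.008 [-0.05  0.12 -0.1 ]
0.006 0 [-0.04  0.12 -0.28]
0 0 [-0.14  0.08 -0.34]
D [[0.81, -0.353, -0.468], [0.306, 0.935, -0.177], [0.5, 0.0, 0.866]]
tcp rel to home grip, dock axes mm [13.  -6.4 12.2]
```

```bash
cat > avg.py <<'E'
from tgt import *
L=[];F=[]
for i in range(8):
    ctrl.camera("top"); o=ctrl.get_obs(); L.append(o["eef_pos"]);F.append(o["wrist_force"])
L=np.array(L); m=L.mean(0); print("mean",m.round(4),"sd",(L.std(0)*1000).round(2))
print("dock mm",(D.T@(m-tcpg(0,0))*1000).round(1),"F dock",(D.T@np.mean(F,0)).round(1),"rv",rv.round(3),o["time_s"])
E
python3 avg.py
```

```text
mean [ 0.5104 -0.2275  0.0624] sd [0.01 0.02 0.02]
dock mm [13.  -6.4 12.3] F dock [-2.7  4.2 32.7] rv [0.007 0.005 0.002] 9.425
```

The contact at 12 mm above the seat suggests a rib top. I'll check the dock's lateral centre with intensity profiles from the first top picture.

Run:
```python
from tgt import *
T,S=load("t0"),load("s0")
for nm,C in(("top",T),("side",S)):
  g=cv2.cvtColor(C["pixels"],cv2.COLOR_RGB2GRAY).astype(np.float32)
  for xs in((20,45),(-30,0),(-68,-52)):
    ys=np.arange(-52,53,2); pr=[]
    for y in ys:
        uv=np.array([proj(C,home+D@np.array([x,y,-14])/1000) for x in np.linspace(*xs,12)],np.float32)
        pr.append(cv2.remap(g,uv[None,:,0],uv[None,:,1],cv2.INTER_LINEAR).mean())
    print(nm,xs); print(" ".join(f"{y}:{int(p)}" for y,p in zip(ys,pr)))
  xs=np.arange(-100,85,3); uv=lambda x:[proj(C,home+D@np.array([x,y,-14])/1000) for y in np.linspace(-8,8,9)]
  print("x"," ".join(f"{x}:{int(np.mean([cv2.remap(g,np.float32([[q[0]]]),np.float32([[q[1]]]),1)[0,0] for q in uv(x)]))}" for x in xs))
```

```text
top (20, 45)
-52:144 -50:144 -48:144 -46:138 -44:122 -42:90 -40:56 -38:35 -36:33 -34:45 -32:59 -30:68 -28:72 -26:75 -24:82 -22:91 -20:90 -18:79 -16:66 -14:63 -12:75 -10:93 -8:107 -6:113 -4:115 -2:115 0:115 2:115 4:115 6:115 8:111 10:98 12:80 14:65 16:60 18:73 20:92 22:106 24:113 26:111 28:100 30:77 32:50 34:31 36:26 38:27 40:25 42:23 44:22 46:21 48:21 50:22 52:22
top (-30, 0)
-52:131 -50:133 -48:136 -46:139 -44:141 -42:141 -40:141 -38:138 -36:130 -34:123 -32:117 -30:116 -28:115 -26:115 -24:113 -22:108 -20:94 -18:71 -16:51 -14:47 -12:62 -10:86 -8:104 -6:112 -4:114 -2:115 0:115 2:115 4:114 6:114 8:109 10:95 12:73 14:51 16:45 18:59 20:82 22:102 24:112 26:114 28:114 30:115 32:113 34:107 36:95 38:71 40:46 42:30 44:24 46:24 48:25 50:26 52:28
top (-68, -52)
-52:148 -50:149 -48:149 -46:148 -44:148 -42:149 -40:146 -38:136 -36:113 -34:81 -32:52 -30:43 -28:53 -26:67 -24:81 -22:95 -20:105 -18:110 -16:111 -14:110 -12:112 -10:113 -8:115 -6:115 -4:114 -2:115 0:114 2:114 4:115 6:115 8:114 10:113 12:112 14:109 16:110 18:111 20:113 22:111 24:104 26:88 28:64 30:47 32:46 34:56 36:61 38:55 40:44 42:32 44
[... 1321 characters left out ...]
:70 -24:76 -22:82 -20:88 -18:93 -16:98 -14:102 -12:104 -10:106 -8:107 -6:107 -4:107 -2:107 0:106 2:105 4:103 6:102 8:100 10:99 12:99 14:100 16:98 18:95 20:88 22:78 24:67 26:59 28:54 30:55 32:59 34:63 36:65 38:65 40:62 42:57 44:51 46:45 48:39 50:34 52:32
x -100:40 -97:41 -94:43 -91:47 -88:53 -85:61 -82:71 -79:81 -76:90 -73:97 -70:102 -67:105 -64:106 -61:106 -58:105 -55:104 -52:103 -49:103 -46:103 -43:102 -40:102 -37:102 -34:102 -31:101 -28:101 -25:101 -22:101 -19:101 -16:101 -13:101 -10:101 -7:101 -4:102 -1:102 2:102 5:102 8:102 11:102 14:102 17:102 20:102 23:102 26:102 29:102 32:104 35:105 38:106 41:107 44:108 47:109 50:110 53:110 56:109 59:106 62:99 65:89 68:76 71:63 74:52 77:44 80:39 83:37
```

Run:
```python
from tgt import *
S=snap("side","s4");T=snap("top","t4")
M=np.c_[np.sign(Rt[0,0])*Rt[:,0],np.cross(-Rt[:,2],np.sign(Rt[0,0])*Rt[:,0]),-Rt[:,2]]
H=tcp+M@[0,0,.006]
W=lambda p:H+M@((np.array(p)+[50,0,0])/1000)
Wd=lambda p:home+D@(np.array(p)/1000)
quad=[(-6,30,14),(67,30,14),(67,-30,14),(-6,-30,14)];q2=[(a,b,-14) for a,b,_ in quad]
rows=[]
for C,x0,y0 in((S,174,112),(T,308,142)):
    k=5;i=cv2.resize(C["pixels"][y0:y0+60,x0:x0+80],(400,300),interpolation=cv2.INTER_CUBIC)[:,:,::-1]
    i=np.clip(i.astype(float)*1.8+20,0,255).astype(np.uint8);j=i.copy()
    f=lambda w:tuple(int(v) for v in ((proj(C,w)-[x0,y0]+.5)*k).round())
    for q,c in((quad,(0,0,255)),(q2,(255,0,0))):
        for a,b in zip(q,q[1:]+q[:1]): cv2.line(j,f(W(a)),f(W(b)),c,1,cv2.LINE_AA)
    for s in(33,-33): cv2.line(j,f(Wd((10,s,0))),f(Wd((57,s,0))),(0,255,0),1,cv2.LINE_AA)
    print([f(W(a)) for a in quad]); rows.append(np.vstack([i,j]))
cv2.imwrite("pics/m4.png",np.hstack(rows))
```

```text
[(192, 143), (111, 171), (21, 125), (106, 100)]
[(187, 224), (148, 70), (279, 20), (315, 175)]
```

View pics/m4.png

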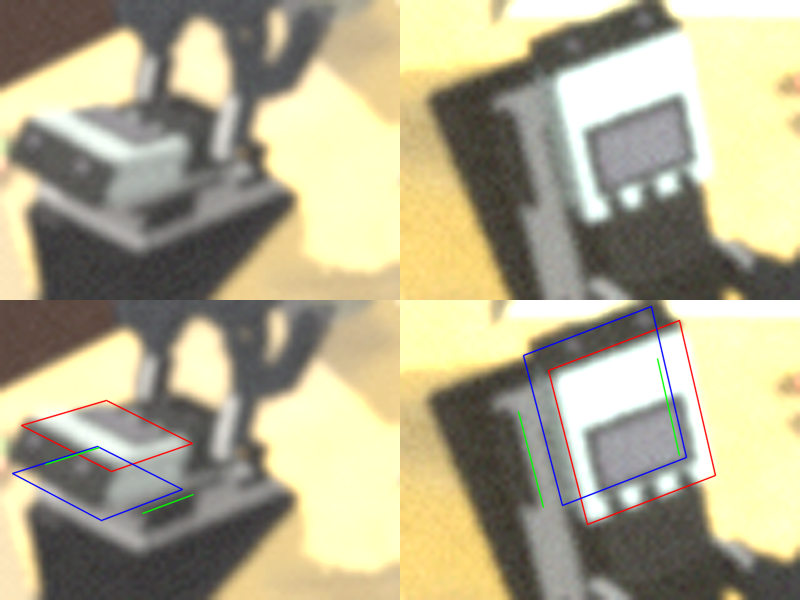

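The last picture shows the tester resting on the -y rib, about 6–7 mm off to that side, with a gap by the +y rib. I'll lift it off, shift towards +y and measure again.

Call:
move_arm(plan=[-0.05,-0.02,0.1,0,0,0,-0.12,0.05,0.2,0,0,0,-0.12,0.1,0.2,0,0,0,-0.12,0.1,0.2,0,0,0])

```text
time_s: 10.02
eef_pos: [0.5025, -0.2177, 0.0683]
eef_rot: [-0.046, 0.95, 0.173, 0.254]
wrist_force: [-0.3, 0.6, -2.1]
opening: 0.569
grasp_force: 67.4
```

```bash
python3 avg.py
```

```text
mean [ 0.5028 -0.2183  0.0685] sd [0.06 0.21 0.12]
dock mm [12.7  4.8 19.5] F dock [-1.4 -0.2 -1.9] rv [ 0.    -0.001  0.   ] 10.425
```

Call:
move_arm(plan=[0.03,-0.075,0,0,0,0,0.03,-0.075,0,0,0,0,0.08,-0.055,-0.1,0,0,0,0.1,-0.045,-0.14,0,0,0,0.1,-0.045,-0.14,0,0,0])

```text
time_s: 11.05
eef_pos: [0.5077, -0.2204, 0.0614]
eef_rot: [-0.046, 0.95, 0.173, 0.254]
wrist_force: [-0.3, -0.2, -1.8]
opening: 0.57
grasp_force: 67.4
```

```bash
python3 avg.py
```

```text
mean [ 0.5078 -0.2208  0.0618] sd [0.04 0.12 0.12]
dock mm [12.7  0.7 11.7] F dock [-1.3  0.1 -1.8] rv [ 0.    -0.001  0.001] 11.45
```

Free at 11.7 mm with y at +0.7, so it's entering between the ribs. I'll go down in small steps.

Call:
move_arm(plan=[0.03,0.01,-0.05,0,0,0,0.055,0.02,-0.1,0,0,0,0.075,0.03,-0.14,0,0,0,0.075,0.03,-0.14,0,0,0])

```text
time_s: 11.95
eef_pos: [0.512, -0.2196, 0.056]
eef_rot: [-0.046, 0.95, 0.174, 0.255]
wrist_force: [-9.0, 0.2, 13.7]
opening: 0.568
grasp_force: 69.5
```

```bash
python3 avg.py
```

```text
mean [ 0.512  -0.2196  0.0561] sd [0.01 0.01 0.01]
dock mm [13.5  0.3  4.6] F dock [-0.1  3.7 15.6] rv [ 0.001  0.001 -0.   ] 12.35
```

Call:
move_arm(plan=[-0.06,-0.025,-0.02,0,0,0,-0.12,-0.045,-0.055,0,0,0,-0.17,-0.065,-0.085,0,0,0,-0.205,-0.075,-0.105,0,0,0,-0.205,-0.075,-0.105,0,0,0])

```text
time_s: 12.98
eef_pos: [0.5018, -0.2239, 0.0501]
eef_rot: [-0.045, 0.95, 0.173, 0.255]
wrist_force: [-0.6, -0.3, 5.1]
opening: 0.567
grasp_force: 68.4
```

```bash
python3 avg.py
```

```text
mean [ 0.5018 -0.2239  0.0501] sd [0.01 0.01 0.01]
dock mm [ 1.  -0.1  5. ] F dock [ 1.7 -0.5  4.9] rv [0.002 0.001 0.002] 13.375
```

Call:
move_arm(plan=[-0.03,-0.012,-0.02,0,0,0,-0.065,-0.024,-0.04,0,0,0,-0.097,-0.036,-0.06,0,0,0,-0.097,-0.036,-0.06,0,0,0])

```text
time_s: 13.88
eef_pos: [0.5007, -0.2244, 0.0499]
eef_rot: [-0.046, 0.949, 0.173, 0.259]
wrist_force: [20.5, 9.3, 9.3]
opening: 0.565
grasp_force: 67.4
```

```bash
python3 avg.py
```

```text
mean [ 0.5007 -0.2244  0.0499] sd [0.01 0.01 0.01]
dock mm [-0.2 -0.2  5.4] F dock [24.6  1.4 -2.5] rv [-0.001  0.008  0.002] 14.275
```

Call:
move_arm(plan=[0,0,0,0,0,0,0,0,0,0,0,0,0,0,0,0,0,0,0,0,0,0,0,0], grip=85)

```text
time_s: 14.78
eef_pos: [0.4961, -0.2248, 0.0462]
eef_rot: [-0.046, 0.95, 0.173, 0.254]
wrist_force: [0.5, 0.5, -0.3]
opening: 0.995
grasp_force: 0.0
```

Call:
move_arm(plan=[-0.1,-0.035,0.2,0,0,0,-0.3,-0.1,0.55,0,0,0,-0.55,-0.2,1.0,0,0,0,-0.8,-0.3,1.5,0,0,0,-1,0.6,2.4,0,0,0,-1,1.6,3.2,0,0,0,-1,2.6,3.6,0,0,0,-1,3.4,3.6,0,0,0])

```text
time_s: 15.78
eef_pos: [0.4468, -0.0542, 0.2293]
eef_rot: [-0.044, 0.95, 0.174, 0.256]
wrist_force: [-0.1, 0.5, 0.4]
opening: 0.995
grasp_force: 0.0
```

```bash
cat > chk.py <<'E'
from tgt import *
import sys
S=snap("side","s"+sys.argv[1]);T=snap("top","t"+sys.argv[1])
for nm,C in(("top",T),("side",S)):
    im=C["pixels"].astype(int)
    hp=proj(C,home); x0,y0=int(hp[0])-35,int(hp[1])-35
    c=im[y0:y0+70,x0:x0+70]; m=((c[:,:,1]>c[:,:,0]+4)&(c.mean(2)>80)).astype(np.uint8)
    n,l,st,ce=cv2.connectedComponentsWithStats(m); k=1+st[1:,4].argmax()
    cnt=cv2.findContours((l==k).astype(np.uint8),cv2.RETR_EXTERNAL,cv2.CHAIN_APPROX_NONE)[0][0]
    b=cv2.boxPoints(cv2.minAreaRect(cnt))+[x0,y0]
    print(nm,"area",st[k,4])
    for p in b:
        r0,dr=ray(C,*p); P=home+D@[0,0,.014]; x=r0+dr*((P-r0)@D[:,2])/(dr@D[:,2]); print((D.T@(x-home)*1000).round(1)[:2],end=" ")
    print("\n expected px",[proj(C,home+D@(np.array(q)/1000)).round(1).tolist() for q in((-6,30,14),(67,30,14),(67,-30,14),(-6,-30,14))],"got",b.round(1).tolist())
print(ctrl.get_obs()["time_s"])
E
python3 chk.py 5
```

```text
top area 514
[73.  32.7] [ 66.6 -29.5] [-12.  -32.4] [-4.7 32. ] 
 expected px [[341.5, 190.9], [333.6, 160.7], [359.4, 150.9], [366.4, 181.2]] got [[331.8, 158.6], [359.2, 151.1], [368.0, 183.2], [340.5, 190.7]]
side area 70
[ 68.9 -15.8] [ 40.2 -32.5] [33.6 22.7] [62.1 37.5] 
 expected px [[215.5, 144.0], [199.6, 149.9], [181.8, 140.8], [198.5, 135.6]] got [[185.5, 143.1], [187.5, 138.5], [205.0, 146.0], [203.0, 150.6]]
15.875
```

```bash
cat > prof.py <<'E'
from tgt import *
import sys
def pf(C,f,rng):
    g=cv2.cvtColor(C["pixels"],cv2.COLOR_RGB2GRAY).astype(np.float32)
    out=[]
    for v in rng:
        uv=np.float32([proj(C,home+D@np.array(p)/1000) for p in f(v)]); out.append(cv2.remap(g,uv[None,:,0],uv[None,:,1],1).mean())
    return " ".join(f"{v}:{int(o)}" for v,o in zip(rng,out))
for nm in "ts":
    C=load(nm+sys.argv[1])
    print(nm,"x, y=+24",pf(C,lambda x:[(x,y,14) for y in(22,24,26)],range(-21,94,3)))
    print(nm,"x, y=-24",pf(C,lambda x:[(x,y,14) for y in(-22,-24,-26)],range(-21,94,3)))
    print(nm,"y, x~50-62",pf(C,lambda y:[(x,y,14) for x in(54,57,60)],range(-51,52,3)))
    print(nm,"y, x~-40..-20",pf(C,lambda y:[(x,y,14) for x in(-40,-30,-20)],range(-51,52,3)))
E
python3 prof.py 5
```

```text
t x, y=+24 -21:29 -18:28 -15:30 -12:31 -9:40 -6:80 -3:127 0:144 3:144 6:138 9:131 12:130 15:128 18:128 21:131 24:132 27:133 30:132 33:130 36:133 39:143 42:150 45:151 48:151 51:153 54:153 57:153 60:154 63:142 66:103 69:53 72:33 75:32 78:33 81:38 84:77 87:133 90:157 93:157
t x, y=-24 -21:90 -18:87 -15:87 -12:90 -9:95 -6:104 -3:121 0:132 3:131 6:110 9:100 12:100 15:102 18:102 21:102 24:104 27:100 30:100 33:99 36:111 39:139 42:157 45:160 48:161 51:161 54:161 57:161 60:161 63:152 66:110 69:60 72:48 75:62 78:78 81:106 84:157 87:187 90:180 93:161
t y, x~50-62 -51:165 -48:163 -45:164 -42:163 -39:161 -36:160 -33:148 -30:145 -27:157 -24:161 -21:163 -18:162 -15:162 -12:163 -9:163 -6:162 -3:162 0:162 3:162 6:162 9:162 12:163 15:163 18:163 21:163 24:156 27:131 30:93 33:77 36:71 39:48 42:31 45:29 48:30 51:24
t y, x~-40..-20 -51:150 -48:155 -45:158 -42:162 -39:163 -36:165 -33:166 -30:162 -27:139 -24:88 -21:46 -18:36 -15:36 -12:36 -9:35 -6:34 -3:34 0:34 3:34 6:35 9:35 12:35 15:37 18:36 21:33 24:28 27:27 30:42 33:65 36:65 39:62 42:71 45:67 48:45 51:29
s x, y=+24 -21:32 -18:33 -15:36 -12:45 -9:58 -6:7
[... 293 characters left out ...]
103 9:101 12:99 15:97 18:96 21:95 24:95 27:97 30:101 33:110 36:120 39:127 42:132 45:134 48:134 51:134 54:132 57:128 60:120 63:109 66:96 69:84 72:80 75:86 78:99 81:112 84:124 87:130 90:132 93:130
s y, x~50-62 -51:141 -48:139 -45:137 -42:138 -39:137 -36:135 -33:132 -30:129 -27:127 -24:127 -21:126 -18:126 -15:126 -12:127 -9:127 -6:126 -3:127 0:127 3:127 6:126 9:127 12:128 15:130 18:131 21:128 24:122 27:111 30:101 33:92 36:88 39:87 42:87 45:82 48:72 51:57
s y, x~-40..-20 -51:150 -48:150 -45:149 -42:148 -39:146 -36:143 -33:138 -30:128 -27:112 -24:92 -21:70 -18:53 -15:43 -12:38 -9:37 -6:36 -3:37 0:36 3:37 6:37 9:37 12:38 15:38 18:38 21:34 24:31 27:30 30:28 33:27 36:26 39:28 42:36 45:48 48:64 51:79
```

The released tester's edges fit home in both views: the head edges measure -6 and +67 mm as they should, it lies flat, and it is laterally centred. I'm handing in.

```bash
python3 -c "
from bench import ctrl; print(ctrl.hand_in())"
```

```text
the job is handed in; nothing more can be done
None
```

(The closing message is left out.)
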